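# Scoop the brass pressing rod off the bookbinder's bench

### The job

Take the scoop by its red handle and push its pan under the brass rod, against the steel fence, until the rod is in the pan; do not touch the rod with the gripper. Lift the loaded scoop clear and stand it flat and square in the middle of the cork-topped step at the end of the fence, handle towards the robot, with the brass rod still in the pan, and let go. Leave the blue wooden rod where it lies.

Things in the scene. Friction and masses are not known exactly. Their poses are not given: they have to be found in the camera images.
- scoop_grip (a point): Loose aluminium scoop; point mid-handle, 45 mm above its flat underside. x to the pan's open front, z up. Red upright handle: 24 mm thick along y (grasp so), 48 along x, 66 tall. Scoop reaches 24 mm behind the point, front edge 110 ahead; 116 wide (112 inside), rear wall 26 ahead, sides to 20 tall. A 3 mm lip at the front keeps rods in; one rides over it as the edge reaches the fence.
- brass_rod: The rod to scoop: loose bright brass round rod with dark ends, 24 mm in diameter, 70 mm long, 0.15 kg, lying on the bench a few centimetres short of the fence. Origin at its centre; y axis along its length, roughly parallel to the fence. It rolls when pushed; metal faces are slippery.
- wood_rod: Blue-painted wooden rod of the same size (24 mm in diameter, 70 mm long), lying beside the brass one along the same fence; to be left alone. Origin at its centre, y axis along its length.
- fence: Fixed steel fence, 350 mm long, 32 high, 22 thick. Origin at the foot of its working face, half-way along; x through the fence away from the robot, y along it to the left, z up. Rods lie on its -x side. At its right end a fixed cork-topped step, 170 x 170 mm, 30 high, middle of its top at x -75, y -275, z 30 mm; a scoop in its middle has its grip point at x -118, y -275, z 75 mm.
Not all that is in view belongs to the job. Of the things like the part that bears scoop_grip, leave any that is purple; of the rest the smaller one is meant.

How it is judged:
By the outcome, as a careful person would: the job done as asked, in the order asked, and still so for the second after the job is handed in, with the robot touching nothing.
It also fails if it takes over 58 s, if anything falls off the work surface, if the arm or the gripper's body presses on something with over 40 N, if the wrist force passes 120 N, or if a joint passes its speed limit or range.

### The arm

A 6-joint arm with a two-finger parallel gripper is mounted at the origin on the work surface. World frame = base frame: x ahead of the robot, y to its left, z up, the work surface at z = 0. Lengths are in m, angles in rad, forces in N, time in s.
With the tool pointing down it reaches from about 0.375 to 0.9 m from the base axis. Payload 3.1 kg.
Tool frame: the origin (TCP) lies between the finger pads; the fingertips stand 19 mm ahead of it and the grasp point (between the pads) is the TCP; z points along the fingers, y is the direction in which the jaws open and shut (so a half turn about z gives the same grasp; the last joint's range is limited). The gripper opens to 85 mm and grips with 20 to 120 N. Pads are 22 mm wide; open, the fingers measure 114 mm over their backs; the gripper's body (76 mm by 85 mm) begins 54 mm behind the grasp point. The pads swing forward as they close: fully open they stand 13 mm farther back than shut.
Start: joints at [-1.349, 0.527, 1.433, -0, 1.181, -0.178], TCP at [0.243, -0.576, 0.25] pointing down, gripper open.
Joint ranges: [-3.08, 3.08], [-0.75, 2.2], [0.22, 2.44], [-1.43, 4.57], [0, 2.65], [-2.85, 2.85]. Speed limits (rad/s): [2.79, 2.79, 3.14, 3.14, 3.14, 3.14].

### API

Orientations are given as a unit quaternion [x, y, z, w].
In Python, from station import manip, optics, job gives the robot as it stands.
- The arm moves only by the shell command python3 -m inch 'ROWS' [OPENING] [FORCE]. ROWS is JSON, one flat list of numbers, 4 for each row, row after row: the shift along the world's x, y, z in cm, then the turn about the world's z in rad. A call has 1 to 20 rows; each row shifts and turns the commanded pose from where the row before left it; what a row does not reach is not made up. A row lasts 1/8 s, in which the tool goes at most 62.5 mm and 10.7 degrees, less where a joint would pass 70% of its speed; a pose out of reach is approached as far as the arm can. A call with a gripper value outside its range is refused whole. OPENING is the opening in per cent of the stroke, from 0 (shut) to 100 (fully open), set as the call begins (- or left out, the last holds). The fingers move at their own pace and stop on an object; FORCE is the grip in N (left out, the last holds). Time passes only in rows, so rows that do not move let the fingers close. It gives the time, the measured TCP pose, the force and the opening at its end, in the units of the state.
- manip.sense(): the state, without advancing time (a new reading comes with each control period).
- optics.snapshot(name): name is "scene" or "top" or "wrist"; returns (picture, depth): 400x640x3 uint8, red, green, blue; 400x640 float32, m along the optical axis (not along the pixel's ray), 0 where there is no reading.
- optics.camera_model(name): a dict with "mtx" (3x3 intrinsics, pixels), "camera_from_world" (4x4, takes a point from world to camera coordinates); the wrist camera has in their place "tool_from_camera" (4x4, takes a point from camera to tool coordinates, whose origin is the TCP and whose axes are the flange's). Camera axes: x right, y up, looking along -z (the intrinsics and any distortion apply to the point x, -y, -z); pixel columns grow to the right and rows downward; lengths in m; the calibration is good to about 2 mm. A picture is of the moment at which its call begins: read the wrist's pose just before it. camera_model takes no time and is no camera call.
- job.sign_off(): hands the job in, once; it reports no verdict.
The state is a dict: "t": time; "q": joint angles; "qd": joint speeds; "tau": joint torques, N m; "tcp_pos": TCP position; "tool_rot": TCP orientation; "force": force on the tool from outside, world axes, zero at the start; "ft_torque": the same for the moment, N m; "finger_gap": opening from 0.0 (shut) to 1.0 (fully open).
Only numpy, scipy, OpenCV 4.12 (cv2) and the standard library are available. Lean on these libraries where they do the work, as an engineer would, in place of code of your own. Each camera call takes 0.05 s, during which the arm holds its last target.

## Working session

There is one attempt and no reset: what is moved stays moved. The work goes in short steps, Python scripts to look and compute and a shell command to move; the robot and the scene stay as the last step left them, time stands still between calls to the robot, and variables do not carry over. Pictures are saved under pics/ and viewed, and the job is handed in when it is done.

```bash
ls; mkdir -p pics; python3 - <<'E'
from station import manip, optics, job
import cv2,numpy as np
s=manip.sense();print({k:np.round(v,3) for k,v in s.items()})
for n in("scene","top"):
    p,d=optics.snapshot(n);cv2.imwrite(f"pics/{n}0.png",p[:,:,::-1]);np.save(f"pics/{n}0d.npy",d)
for n in("scene","top","wrist"):print(optics.camera_model(n))
E
```

```text
pics
{'t': np.float64(0.0), 'q': array([-1.35 ,  0.528,  1.434,  0.   ,  1.181, -0.179]), 'qd': array([-0.   ,  0.   ,  0.   ,  0.   ,  0.   ,  0.001]), 'tau': array([ 0.0000e+00, -4.4235e+01, -1.7803e+01, -0.0000e+00,  8.0000e-03,
       -0.0000e+00]), 'tcp_pos': array([ 0.243, -0.575,  0.249]), 'tool_rot': array([ 0.98 ,  0.199, -0.   , -0.001]), 'force': array([-0.472,  0.063,  0.34 ]), 'ft_torque': array([ 0.034, -0.028, -0.017]), 'finger_gap': np.float64(0.999)}
{'mtx': array([[459.00082324,   0.        , 314.84204254],
       [  0.        , 459.00082324, 190.55956233],
       [  0.        ,   0.        ,   1.        ]]), 'camera_from_world': array([[-0.25328474,  0.96722901, -0.01774483,  0.05941423],
       [-0.76769337, -0.18980413,  0.61206313,  0.35675694],
       [ 0.58863718,  0.16864884,  0.79060979, -1.25016138],
       [ 0.        ,  0.        ,  0.        ,  1.        ]])}
{'mtx': array([[488.52916684,   0.        , 325.65416193],
       [  0.        , 488.52916684, 195.39128203],
       [  0.        ,   0.        ,   1.        ]]), 'camera_from_world': array([[ 0.00123167, -0.9999776 ,  0.00657832,  0.08865073],
       [ 0.99147548,  0.00207822,  0.13027682, -0.49490471],
       [-0.13028757,  0.00636178,  0.99145584, -1.20237652],
       [ 0.        ,  0.        ,  0.        ,  1.        ]])}
{'mtx': array([[338.62679734,   0.        , 316.5862913 ],
       [  0.        , 338.62679734, 195.75015995],
       [  0.        ,   0.        ,   1.        ]]), 'tool_from_camera': array([[ 9.79872506e-04,  9.45535592e-01,  3.25517256e-01,
         8.33787057e-02],
       [ 9.99999507e-01, -9.78890737e-04, -1.66799114e-04,
         7.88312455e-04],
       [ 1.60931328e-04,  3.25517259e-01, -9.45536085e-01,
        -1.24223770e-01],
       [ 0.00000000e+00,  0.00000000e+00,  0.00000000e+00,
         1.00000000e+00]])}
```

View pics/top0.png

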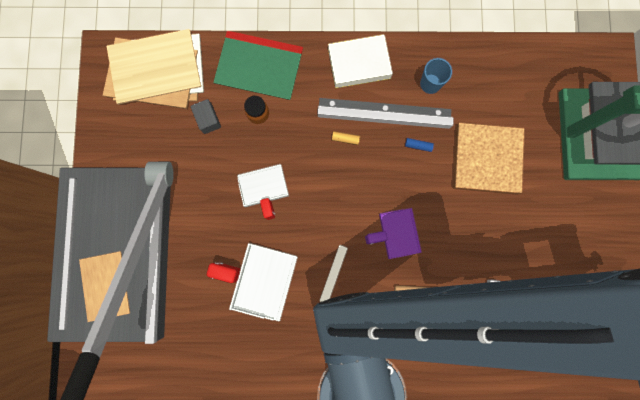

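View pics/scene0.png

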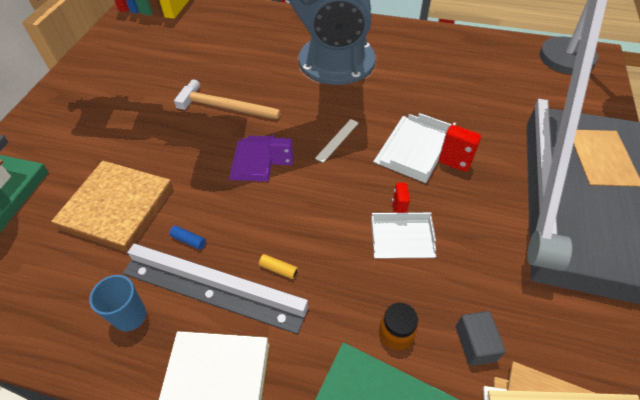

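Top view, three scoops: a small red-handled one (pan 263,186; handle 267,208), a large red-handled one (pan 263,282; handle 223,272), and a purple one (400,235). The small red-handled one fits: it isn't purple and is the smaller of the other two. I'll confirm it in a crop and measure.

```bash
cat > h.py <<'E'
import numpy as np,cv2
from station import manip, optics, job
def ray(n,uv,z,T=None):
    m=optics.camera_model(n);K=m["mtx"]
    W=np.linalg.inv(m["camera_from_world"]) if T is None else T
    uv=np.atleast_2d(uv).astype(float)
    d=np.c_[(uv[:,0]-K[0,2])/K[0,0],-(uv[:,1]-K[1,2])/K[1,1],-np.ones(len(uv))]@W[:3,:3].T
    o=W[:3,3];return o+d*((z-o[2])/d[:,2])[:,None]
def cloud(n,d,T=None):
    m=optics.camera_model(n);K=m["mtx"]
    W=np.linalg.inv(m["camera_from_world"]) if T is None else T
    v,u=np.mgrid[:d.shape[0],:d.shape[1]]
    P=np.stack([(u-K[0,2])/K[0,0]*d,-(v-K[1,2])/K[1,1]*d,-d],-1)
    return P@W[:3,:3].T+W[:3,3]
def wristT(s):
    from scipy.spatial.transform import Rotation as R
    T=np.eye(4);T[:3,:3]=R.from_quat(s["tool_rot"]).as_matrix();T[:3,3]=s["tcp_pos"]
    return T@optics.camera_model("wrist")["tool_from_camera"]
def blobs(p,hlo,hhi,smin=100,vmin=50,amin=30):
    h=cv2.cvtColor(p,cv2.COLOR_RGB2HSV)
    m=cv2.inRange(h,(hlo,smin,vmin),(hhi,255,255))
    n,l,st,c=cv2.connectedComponentsWithStats(m)
    return [(l==i,st[i],c[i]) for i in range(1,n) if st[i,4]>=amin]
E
python3 - <<'E'
from h import *
for n in("top","scene"):
    p=cv2.imread(f"pics/{n}0.png")[:,:,::-1].copy();d=np.load(f"pics/{n}0d.npy");C=cloud(n,d)
    for nm,a,b,s in(("red",0,4,180),("brass",18,32,150),("blue",105,120,150)):
        for m,st,c in blobs(p,a,b,s):
            q=C[m&(d>0)];r=cv2.minAreaRect(np.argwhere(m)[:,::-1].astype(np.float32))
            print(n,nm,st,c.round(1),"med",np.median(q,0).round(3),"zmax",np.percentile(q[:,2],95).round(3),"rect",np.round(r[0],1),np.round(r[1],1),round(r[2],1))
    y0,x0=(90,210) if n=="top" else (100,340)
    cv2.imwrite(f"pics/{n}0crop.png",cv2.resize(p[y0:y0+200,x0:x0+260,::-1],None,fx=3,fy=3,interpolation=cv2.INTER_CUBIC))
E
```

```text
top red [226  32  77  21 510] [264.3  41.6] med [0.915 0.255 0.007] zmax 0.011 rect [263.9  41.5] [77.7  6.6] 12.3
top red [261 199  14  21 209] [266.9 208.7] med [0.458 0.233 0.066] zmax 0.071 rect [267.1 208.8] [20.8 11.2] 78.7
top red [207 263  33  20 479] [222.9 272.3] med [0.305 0.331 0.095] zmax 0.099 rect [222.4 272. ] [31.  16.8] 15.3
top brass [333 132  26   8  60] [346.6 134.8] med [0.654 0.033 0.024] zmax 0.028 rect [345.6 134.8] [25.9  3.3] 11.3
top brass [332 136  27   8  77] [344.  140.1] med [0.64  0.042 0.022] zmax 0.026 rect [344.8 139.9] [26.6  3.6] 9.9
top blue [406 139  27  12 201] [419.1 144.5] med [ 0.629 -0.152  0.024] zmax 0.028 rect [419.2 144.5] [26.5  7.6] 11.3
scene red [115   0  14  12 116] [121.4   5.3] med [-0.085 -0.693  0.017] zmax 0.036 rect [121.6   5.2] [13.6 10.3] 74.1
scene red [440  19  13   4  32] [445.5  20.8] med [-0.927  0.296 -0.403] zmax -0.399 rect [445.9  21. ] [12.4  2.4] 11.3
scene red [ 439  125   42   47 1227] [459.1 147.1] med [0.316 0.333 0.067] zmax 0.095 rect [458.7 147.7] [33.5 40.8] 20.0
scene red [393 182  17  30 408] [401.  197.5] med [0.473 0.235 0.064] zmax 0.068 rect [401.  196.5] [29. 16.] 90.0
scene brass [159   0  31  19 392] [172.    7.3] med [-0.091 -0.528  0.022] zmax 0.052 rect [174.   9.] [18. 30.] 90.0
scene brass [259 254  39  25 486] [277.5 265.9] med [0.653 0.039 0.022] zmax 0.025 rect [277.4 265.9] [38.1 13.1] 22.2
scene blue [127   0  11  13  93] [132.5   5.7] med [-0.086 -0.655  0.022] zmax 0.041 rect [132.6   5.7] [14.2  7. ] 71.6
scene blue [170 226  35  23 396] [187.1 237. ] med [ 0.635 -0.149  0.022] zmax 0.025 rect [187. 237.] [35.9 11.5] 24.0
```

View crop.

View pics/top0crop.png

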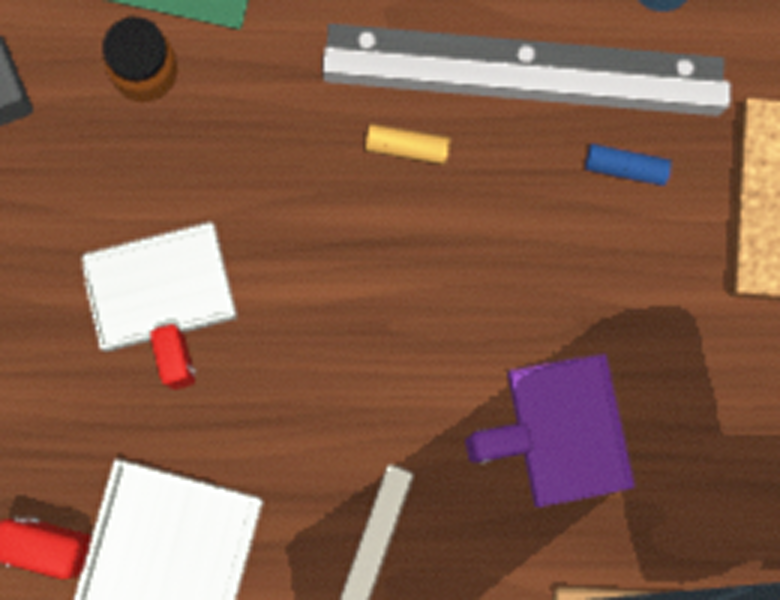

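```bash
python3 - <<'E'
from h import *
n="top";p=cv2.imread(f"pics/{n}0.png");d=np.load(f"pics/{n}0d.npy");C=cloud(n,d)
h=cv2.cvtColor(p,cv2.COLOR_BGR2HSV)
# pan mask white
m=cv2.inRange(h,(0,0,150),(180,60,255));m2=np.zeros_like(m);m2[155:215,225:300]=m[155:215,225:300]
pts=np.argwhere(m2)[:,::-1].astype(np.float32)
r=cv2.minAreaRect(pts);b=cv2.boxPoints(r);print("pan",r);print(ray(n,b,0.015).round(4))
print("pan z",np.median(C[m2>0],0))
# red top
m=blobs(p[:,:,::-1].copy(),0,4,180)
for k,st,c in m:
  if 255<c[0]<275 and c[1]>150:
    r=cv2.minAreaRect(np.argwhere(k)[:,::-1].astype(np.float32));print(r,ray(n,[r[0]],0.068),ray(n,cv2.boxPoints(r),.068).round(4))
# fence by depth
sel=(C[...,2]>0.025)&(C[...,2]<0.04)&(C[...,0]>.6)&(C[...,0]<.78)&(C[...,1]>-.22)&(C[...,1]<.12)
mm=np.zeros(d.shape,np.uint8);mm[95:130,310:460]=cv2.inRange(h,(0,0,150),(180,70,255))[95:130,310:460]
nn,l,st,c=cv2.connectedComponentsWithStats(mm)
for i in range(1,nn):
  if st[i,4]>40:
    q=np.argwhere(l==i)[:,::-1].astype(np.float32);r=cv2.minAreaRect(q);print("fence?",st[i],r,ray(n,cv2.boxPoints(r),.032).round(4).tolist(),np.median(C[l==i],0))
# step
mk=cv2.inRange(h,(8,80,120),(25,200,255));mk[:, :440]=0;mk[:,540:]=0;mk[:110]=0;mk[205:]=0
mk=cv2.morphologyEx(mk,cv2.MORPH_OPEN,np.ones((5,5)))
mk=cv2.morphologyEx(mk,cv2.MORPH_CLOSE,np.ones((9,9)))
nn,l,st,c=cv2.connectedComponentsWithStats(mk)
i=1+np.argmax(st[1:,4]);r=cv2.minAreaRect(np.argwhere(l==i)[:,::-1].astype(np.float32));print("step",r,ray(n,[r[0]],.03),ray(n,cv2.boxPoints(r),.03).round(4).tolist(),np.median(C[l==i],0))
for u,v,z in((345.5,137.4,.012),(419.2,144.5,.018)):print(ray(n,[[u,v]],z))
cv2.imwrite("pics/topfence.png",cv2.resize(p[90:200,310:530],None,fx=3.6,fy=3.6,interpolation=cv2.INTER_CUBIC))
E
```

```text
pan ((263.6176452636719, 191.47059631347656), (46.80937194824219, 46.56684112548828), 75.96376037597656)
[[0.551  0.3218 0.015 ]
 [0.5808 0.206  0.015 ]
 [0.463  0.1755 0.015 ]
 [0.4339 0.29   0.015 ]]
pan z [0.52561681 0.25427816 0.0036169 ]
((267.05767822265625, 208.78848266601562), (20.788311004638672, 11.178619384765625), 78.69007110595703) [[0.45673979 0.23275796 0.068     ]] [[0.4791 0.2515 0.068 ]
 [0.4845 0.2248 0.068 ]
 [0.4345 0.2141 0.068 ]
 [0.4291 0.2407 0.068 ]]
fence? [ 318  105  136   21 1191] ((385.6917724609375, 112.275146484375), (135.9612579345703, 14.549485206604004), 4.927109718322754) [[0.7076, 0.1112, 0.032], [0.7464, 0.1081, 0.032], [0.7163, -0.2429, 0.032], [0.6777, -0.2384, 0.032]] [ 0.70397867 -0.0662635   0.03348455]
step ((489.5, 155.0), (90.0, 99.0), 90.0) [[ 0.60039562 -0.3306452   0.03      ]] [[0.7191, -0.207, 0.03], [0.72, -0.4646, 0.03], [0.4844, -0.4515, 0.03], [0.4839, -0.2001, 0.03]] [ 0.59122829 -0.33500105  0.0286158 ]
[[0.65014865 0.03773836 0.012     ]]
[[ 0.63030277 -0.15318879  0.018     ]]
```

The crop confirms the small red-handled scoop at top (265,190), about 117 mm wide, which matches the 116 mm given. Next I'll fit the fence and step more carefully.

```bash
python3 - <<'E'
from h import *
n="top";p=cv2.imread(f"pics/{n}0.png");g=cv2.cvtColor(p,cv2.COLOR_BGR2GRAY).astype(float);h=cv2.cvtColor(p,cv2.COLOR_BGR2HSV)
d=np.load("pics/top0d.npy");C=cloud(n,d)
# columns: transitions of saturation (wood saturated, fence not)
up=[];lo=[];ft=[]
for u in range(325,448,3):
    col=h[95:135,u,1].astype(int);v=h[95:135,u,2].astype(int)
    br=np.where((v>190)&(col<60))[0]
    gr=np.where(col<90)[0]
    if len(br):up.append((u,95+br[0]-.5));lo.append((u,95+br[-1]+.5));ft.append((u,95+gr[-1]+.5))
for nm,L,z in(("back",up,.032),("front",lo,.032),("foot",ft,0)):
    P=ray(n,L,z)[:,:2];f=cv2.fitLine(P.astype(np.float32),cv2.DIST_HUBER,0,.001,.001).ravel();f=f*np.sign(f[1])
    print(nm,f[:2],"yaw",np.arctan2(-f[0],f[1]),"pt",f[2:],"x@y=-.066",f[2]+(-.066-f[3])*f[0]/f[1])
# fence ends
m=((h[...,1]<60)&(h[...,2]>190));rows=m[95:130,300:470];cols=np.where(rows.sum(0)>=2)[0]+300;print("ends",cols[0],cols[-1])
print(ray(n,[[cols[0]-.5,103],[cols[-1]+.5,122]],.032))
# cork: height mask
Z=(C[...,2]>.015)&(C[...,2]<.045)&(d>0);Z[:,:440]=0;Z[:,545:]=0;Z[:110]=0;Z[210:]=0
k=cv2.morphologyEx(Z.astype(np.uint8),cv2.MORPH_OPEN,np.ones((5,5)))
mk=cv2.inRange(h,(10,60,165),(25,200,255));mk[:,:440]=0;mk[:,545:]=0;mk[:110]=0;mk[210:]=0
mk=cv2.morphologyEx(cv2.morphologyEx(mk,cv2.MORPH_CLOSE,np.ones((5,5))),cv2.MORPH_OPEN,np.ones((15,15)))
for M in(k,mk):
    r=cv2.minAreaRect(np.argwhere(M>0)[:,::-1].astype(np.float32));B=ray(n,cv2.boxPoints(r),.03);print(r,ray(n,[r[0]],.03),np.linalg.norm(B[0]-B[1]),np.linalg.norm(B[1]-B[2]),B[:,:2].round(3).tolist())
for k,st,c in blobs(p[:,:,::-1].copy(),15,35,110)+blobs(p[:,:,::-1].copy(),105,120,150):
  if 320<c[0]<440 and 120<c[1]<160:
    r=cv2.minAreaRect(np.argwhere(k)[:,::-1].astype(np.float32));B=ray(n,cv2.boxPoints(r),.016)[:,:2];print(r,ray(n,[r[0]],.016),B.round(3).tolist())
E
```

```text
back [0.08553907 0.9963348 ] yaw -0.08564373 pt [ 0.714299   -0.06456791] x@y=-.066 0.71417606
front [0.08690997 0.9962162 ] yaw -0.08701975 pt [ 0.69362307 -0.06348861] x@y=-.066 0.69340396
foot [0.08592542 0.9963016 ] yaw -0.08603151 pt [ 0.69305485 -0.06754821] x@y=-.066 0.69318837
ends 318 452
[[ 0.73618205  0.11089924  0.032     ]
 [ 0.68661538 -0.23787626  0.032     ]]
((480.47589111328125, 154.78965759277344), (86.94861602783203, 70.58866119384766), 4.763641834259033) [[ 0.60088414 -0.30747286  0.03      ]] 0.18540745312139123 0.22485104419495408 [[0.519, -0.186], [0.703, -0.207], [0.685, -0.431], [0.501, -0.406]]
((490.16021728515625, 157.45579528808594), (66.90739440917969, 65.7510986328125), 3.012787342071533) [[ 0.59398117 -0.33206807  0.03      ]] 0.17225247847327924 0.1730231910258386 [[0.513, -0.239], [0.685, -0.254], [0.676, -0.427], [0.505, -0.409]]
((345.37835693359375, 137.72972106933594), (27.94782829284668, 9.535140991210938), 9.462322235107422) [[0.64825219 0.03825003 0.016     ]] [[0.642, 0.076], [0.667, 0.072], [0.655, 0.0], [0.63, 0.005]]
((419.1923522949219, 144.53848266601562), (26.475679397583008, 7.648529529571533), 11.309932708740234) [[ 0.63067924 -0.15357117  0.016     ]] [[0.628, -0.118], [0.647, -0.122], [0.634, -0.189], [0.614, -0.185]]
```

View pics/topfence.png

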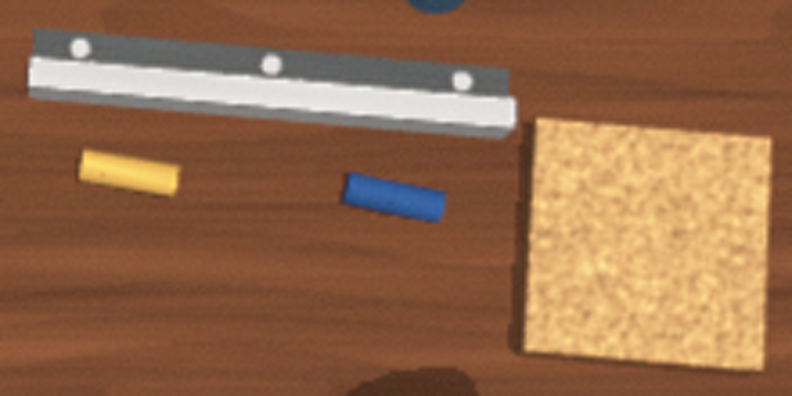

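Fence origin is about (0.6935, -0.0635) with yaw -0.086. The step's predicted middle (0.595, -0.331) agrees with the measured (0.594, -0.332). Brass rod is at (0.649, 0.038) and wood rod at (0.630, -0.153). Moving above the scoop.

```bash
python3 -m inch '[2.6,3.45,0,-0.015, 2.6,3.45,0,-0.015, 2.6,3.45,0,-0.015, 2.6,3.45,0,-0.015, 2.6,3.45,0,-0.015, 2.6,3.45,0,-0.015, 2.6,3.45,0,-0.015, 2.6,3.45,0,-0.015, 0,4.75,0,-0.003, 0,4.75,0,-0.003, 0,4.75,0,-0.003, 0,4.75,0,-0.003, 0,4.75,0,-0.003, 0,4.75,0,-0.003, 0,4.75,0,-0.003, 0,4.75,0,-0.003, 0,4.75,0,-0.003, 0,4.75,0,-0.003, 0,4.75,0,0, 0,0,0,0]'
python3 - <<'E'
from h import *
s=manip.sense();T=wristT(s);p,d=optics.snapshot("wrist");cv2.imwrite("pics/w1.png",p[:,:,::-1]);np.save("pics/w1d.npy",d);np.save("pics/w1T.npy",T)
print(s["tcp_pos"],s["tool_rot"],s["q"].round(2) if hasattr(s["q"],'round') else s["q"])
E
```

```text
t: 2.6
tcp_pos: [0.4508, 0.2255, 0.25]
tool_rot: [0.992, 0.127, 0.0, -0.0]
force: [-0.1, -1.1, 0.1]
finger_gap: 1.0
[0.45077632 0.22546815 0.25004557] [ 9.91901161e-01  1.27011925e-01  1.13096122e-05 -2.41429871e-04] [0.24 0.37 1.73 0.   1.04 1.56]
```

View pics/w1.png

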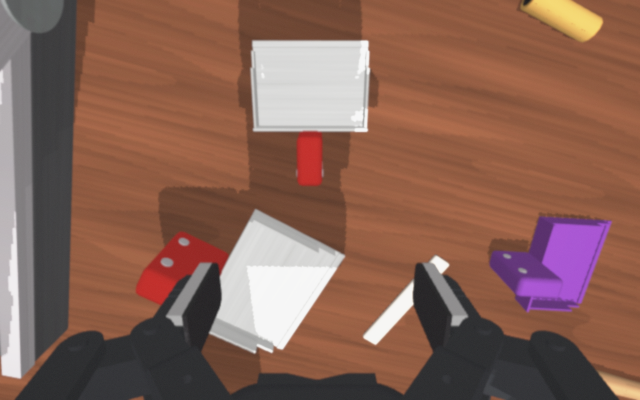

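Wrist view: small scoop pan at (310,88), its handle at (310,160), brass rod at top right (562,15), the large scoop below and purple at the right. Measuring the handle now.

```bash
python3 - <<'E'
from h import *
p=cv2.imread("pics/w1.png");d=np.load("pics/w1d.npy");T=np.load("pics/w1T.npy");C=cloud("wrist",d,T)
for k,st,c in blobs(p[:,:,::-1].copy(),0,6,150,40,100)+blobs(p[:,:,::-1].copy(),174,180,150,40,100):
    q=C[k&(d>0)];print(st,c,np.median(q,0),np.percentile(q[:,2],95))
    if 290<c[0]<330:
        t=k&(C[...,2]>np.percentile(q[:,2],95)-.006)
        r=cv2.minAreaRect(np.argwhere(t)[:,::-1].astype(np.float32));zt=np.median(C[t][:,2]);print("ztop",zt,r);B=ray("wrist",cv2.boxPoints(r),zt,T);print(B.round(4),B.mean(0))
h=cv2.cvtColor(p,cv2.COLOR_BGR2HSV);m=(h[...,1]<50)&(h[...,2]>120);m[:30]=0;m[140:]=0;m[:,:240]=0;m[:,380:]=0
r=cv2.minAreaRect(np.argwhere(m)[:,::-1].astype(np.float32));print(r);B=ray("wrist",cv2.boxPoints(r),.02,T);print(B.round(4),B.mean(0))
print(ray("wrist",[[252,40],[369,40],[254,131],[367,131]],.02,T).round(4))
E
```

```text
[ 296  132   27   55 1386] [309.08441558 158.51010101] [0.46243118 0.23475259 0.06590664] 0.06750760317527318
ztop 0.0661123986611109 ((308.5, 160.0), (50.0, 25.0), 90.0)
[[0.4808 0.2518 0.0661]
 [0.4865 0.2298 0.0661]
 [0.4407 0.2176 0.0661]
 [0.4346 0.2407 0.0661]] [0.4606413  0.23497522 0.0661124 ]
[ 135  231   94   74 2934] [175.99727335 265.93490116] [0.31892515 0.34191996 0.0656208 ] 0.09542082250464232
((309.5, 85.5), (91.0, 119.0), 90.0)
[[0.5499 0.3163 0.02  ]
 [0.5787 0.2063 0.02  ]
 [0.4963 0.1803 0.02  ]
 [0.4651 0.2998 0.02  ]] [0.5224861 0.2507116 0.02     ]
[[0.5504 0.3145 0.02  ]
 [0.5787 0.2063 0.02  ]
 [0.4661 0.2958 0.02  ]
 [0.4958 0.1823 0.02  ]]
```

```bash
python3 -m inch '[0.4,0.4,-4.5,0, 0.4,0.45,-4.5,0, 0,0,-4.5,0, 0,0,-4,0, 0,0,-2,0, 0,0,-1,0, 0,0,0,0]' && python3 -m inch '[0,0,0,0, 0,0,0,0, 0,0,0,0, 0,0,0,0, 0,0,0,0, 0,0,0,0]' 0 70
python3 - <<'E'
from h import *
s=manip.sense();p,d=optics.snapshot("wrist");cv2.imwrite("pics/w2.png",p[:,:,::-1]);print(s["tcp_pos"],s["tool_rot"],s["finger_gap"],s["force"])
E
```

```text
t: 3.52
tcp_pos: [0.4593, 0.2305, 0.0451]
tool_rot: [0.992, 0.124, -0.0, 0.0]
force: [-0.5, 0.1, 0.4]
finger_gap: 0.999
t: 4.28
tcp_pos: [0.4596, 0.2317, 0.0461]
tool_rot: [0.992, 0.125, 0.001, -0.0]
force: [-0.8, 0.9, 4.8]
finger_gap: 0.275
[0.45960387 0.23169422 0.04612521] [ 9.92195427e-01  1.24690579e-01  6.77528858e-04 -1.85478971e-04] 0.27512619770052776 [-0.77426944  0.92204679  4.77474073]
```

View pics/w2.png

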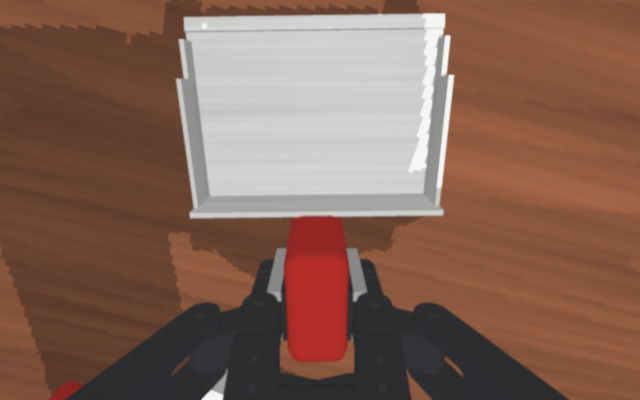

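Gripped: gap is about 23.4 mm, and the picture shows the red handle centred between the pads with the pan square (front edge row 17, rear row 213). Checking the scoop's offset in the tool.

```bash
python3 - <<'E'
from h import *
s=manip.sense();T=wristT(s);W=np.linalg.inv(T@np.linalg.inv(optics.camera_model("wrist")["tool_from_camera"]))
for nm,uv,z in(("front lip top",[[185,18],[445,15]],.004),("rear wall top",[[191,213],[443,211]],.02),("handle top",[[288,358],[346,358]],.067)):
    P=ray("wrist",uv,z,T);Q=np.c_[P,np.ones(len(P))]@W.T;print(nm,P.round(4).tolist(),Q[:,:3].round(4).tolist())
E
```

```text
front lip top [[0.551, 0.314, 0.004], [0.5806, 0.2036, 0.004]] [[0.1089, -0.0571, 0.0423], [0.1102, 0.0572, 0.0423]]
rear wall top [[0.4672, 0.2947, 0.02], [0.4981, 0.1784, 0.02]] [[0.0229, -0.0591, 0.0262], [0.0241, 0.0612, 0.0261]]
handle top [[0.4392, 0.2369, 0.067], [0.4448, 0.2152, 0.067]] [[-0.0184, -0.0101, -0.0209], [-0.0184, 0.0123, -0.0209]]
```

```bash
python3 -m inch '[0,0,1,0, 0,0,1.5,0, 0.6,-2.27,0,-0.042, 0.6,-2.27,0,-0.042, 0.6,-2.27,0,-0.042, 0.6,-2.27,0,-0.042, 0.6,-2.27,0,-0.042, 0.6,-2.27,0,-0.042, 0.6,-2.27,0,-0.042, 0.6,-2.27,0,-0.042, 0,0,0,0]'
python3 - <<'E'
from h import *
s=manip.sense();T=wristT(s);np.save("pics/w3T.npy",T);p,d=optics.snapshot("wrist");np.save("pics/w3d.npy",d);cv2.imwrite("pics/w3.png",p[:,:,::-1]);print(s["tcp_pos"],s["tool_rot"],s["finger_gap"],s["force"],s["ft_torque"])
E
```

```text
t: 5.7
tcp_pos: [0.5084, 0.0482, 0.0711]
tool_rot: [0.999, -0.044, 0.001, 0.0]
force: [-0.7, 0.3, -3.3]
finger_gap: 0.273
[0.5083935  0.04823701 0.07107156] [ 9.99016667e-01 -4.43255002e-02  9.63816575e-04  1.39673221e-04] 0.2729508714175083 [-0.68600331  0.3063382  -3.32386941] [-0.01216628  0.02690181  0.00854808]
```

View pics/w3.png

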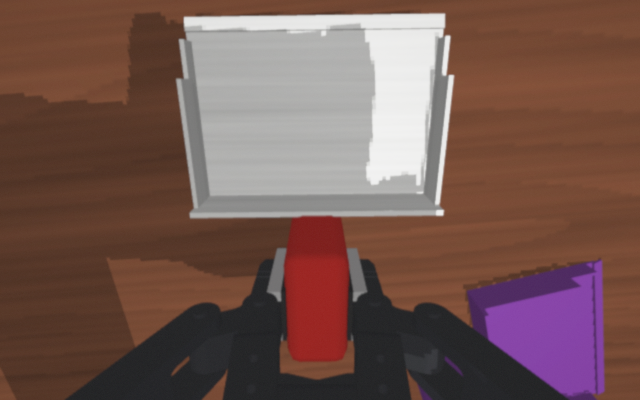

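```bash
python3 -m inch '[0,0,-1.5,0, 0,0,-0.8,0, 0,0,-0.3,0, 0,0,0,0]'
python3 - <<'E'
from h import *
s=manip.sense();print(s["tcp_pos"],s["force"],s["ft_torque"])
p,d=optics.snapshot("top");cv2.imwrite("pics/top4.png",cv2.resize(p[90:230,270:490,::-1],None,fx=3.6,fy=3.6,interpolation=cv2.INTER_CUBIC))
E
```

```text
t: 6.25
tcp_pos: [0.5063, 0.0505, 0.0461]
tool_rot: [0.999, -0.042, -0.0, -0.0]
force: [-4.7, -0.5, 19.0]
finger_gap: 0.27
[0.50627566 0.05054441 0.04610389] [-4.66026316 -0.50192092 18.98767786] [0.10331622 0.5836947  0.00649598]
```

View pics/top4.png

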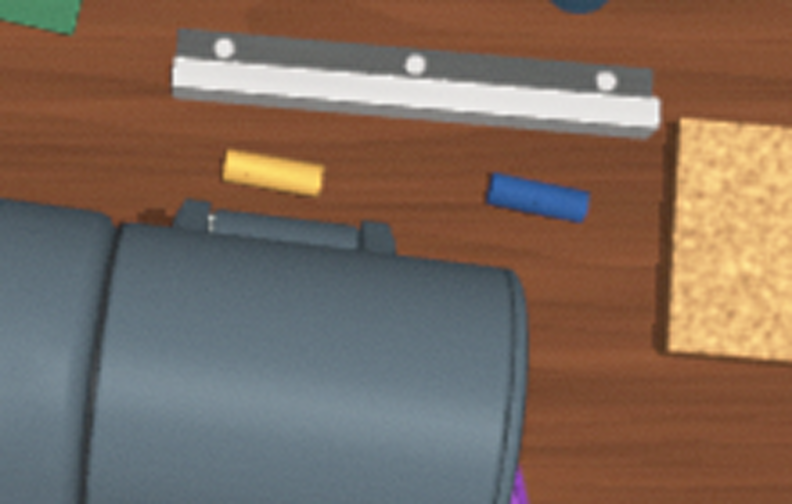

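```bash
python3 -m inch '[0,0,0.12,0, 0,0,0,0]'
python3 - <<'E'
from h import *
s=manip.sense();print(s["tcp_pos"],s["tool_rot"],s["force"],s["ft_torque"])
p,d=optics.snapshot("scene");cv2.imwrite("pics/sc5.png",cv2.resize(p[130:310,180:440,::-1],None,fx=3,fy=3,interpolation=cv2.INTER_CUBIC))
E
```

```text
t: 6.55
tcp_pos: [0.5064, 0.0505, 0.0461]
tool_rot: [0.999, -0.042, -0.001, -0.0]
force: [-3.0, 0.2, 10.9]
finger_gap: 0.27
[0.50644834 0.05050957 0.04612291] [ 9.99098376e-01 -4.24517770e-02 -5.20068040e-04 -1.01938357e-04] [-2.98513202  0.21264259 10.88290738] [0.20652977 0.26611637 0.01468205]
```

View pics/sc5.png

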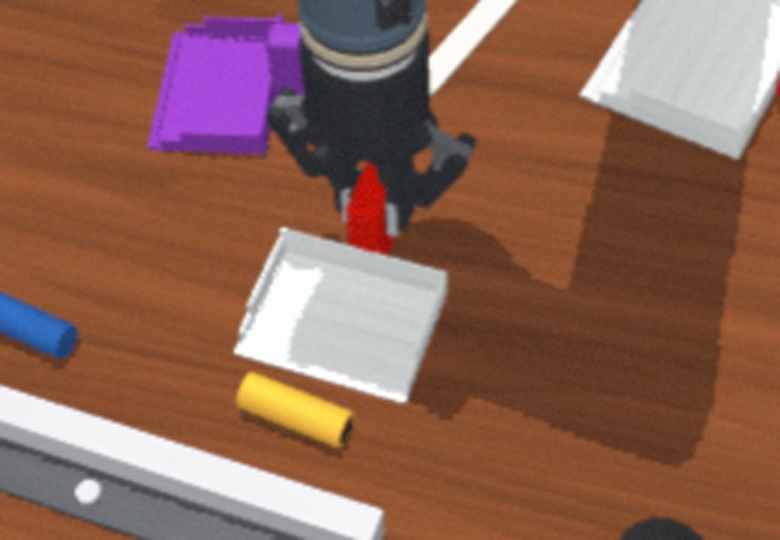

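Scoop pan squarely behind the brass rod, wood rod well to the side. Pushing gently.

```bash
python3 -m inch '[0.5,-0.043,0,0, 0.5,-0.043,0,0, 0.5,-0.043,0,0, 0.5,-0.043,0,0, 0.5,-0.043,0,0, 0.5,-0.043,0,0, 0.5,-0.043,0,0, 0.5,-0.043,0,0, 0.5,-0.043,0,0, 0.5,-0.043,0,0, 0.5,-0.043,0,0, 0.5,-0.043,0,0]'
python3 - <<'E'
from h import *
s=manip.sense();print(s["tcp_pos"],s["tool_rot"],s["force"],s["ft_torque"],s["finger_gap"])
p,d=optics.snapshot("scene");cv2.imwrite("pics/sc6.png",cv2.resize(p[130:310,180:440,::-1],None,fx=3,fy=3,interpolation=cv2.INTER_CUBIC))
E
```

```text
t: 8.1
tcp_pos: [0.5652, 0.0456, 0.0461]
tool_rot: [0.999, -0.043, -0.002, -0.0]
force: [-7.1, 0.5, 11.6]
finger_gap: 0.275
[0.5651658  0.04559166 0.04613297] [ 9.99092950e-01 -4.25317960e-02 -2.06650630e-03 -2.31725699e-04] [-7.10719107  0.47616607 11.56271437] [0.12984473 0.43449922 0.02438151] 0.27482386829847827
```

View pics/sc6.png

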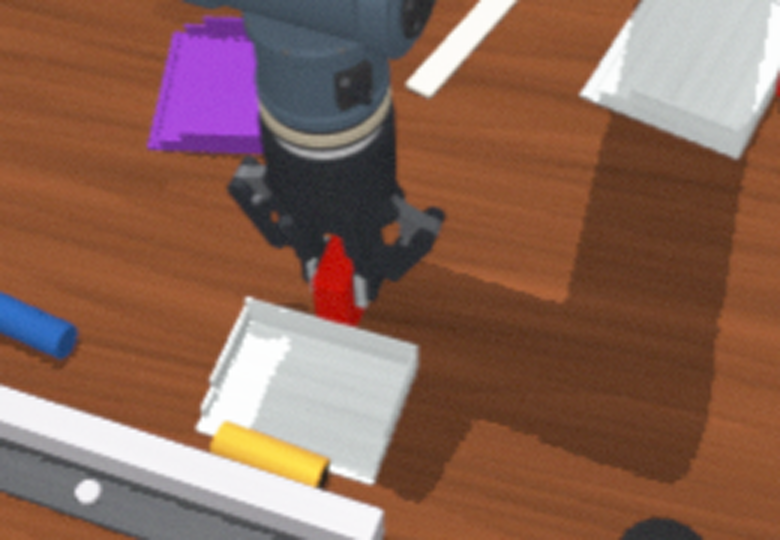

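The rod is now pressed between lip and fence (crop 270,455). Pushing the rest of the way.

```bash
python3 -m inch '[0.4,-0.034,0,0, 0.4,-0.034,0,0, 0.4,-0.034,0,0, 0.4,-0.034,0,0, 0.3,-0.026,0,0, 0.3,-0.026,0,0]'
python3 - <<'E'
from h import *
s=manip.sense();print(s["tcp_pos"],s["tool_rot"],s["force"],s["ft_torque"],s["finger_gap"])
p,d=optics.snapshot("scene");cv2.imwrite("pics/sc7.png",cv2.resize(p[130:310,180:440,::-1],None,fx=3,fy=3,interpolation=cv2.INTER_CUBIC))
p,d=optics.snapshot("wrist");cv2.imwrite("pics/w7.png",p[:,:,::-1])
E
```

```text
t: 8.9
tcp_pos: [0.5872, 0.0438, 0.0462]
tool_rot: [0.999, -0.042, -0.002, -0.0]
force: [-7.9, -0.0, 11.5]
finger_gap: 0.277
[0.58716386 0.0437579  0.04615461] [ 9.99094385e-01 -4.24992202e-02 -2.04256789e-03 -2.32168506e-04] [-7.85902941e+00 -6.11921536e-04  1.15426863e+01] [0.10534338 0.49665104 0.02334218] 0.2769595475783598
```

View pics/sc7.png

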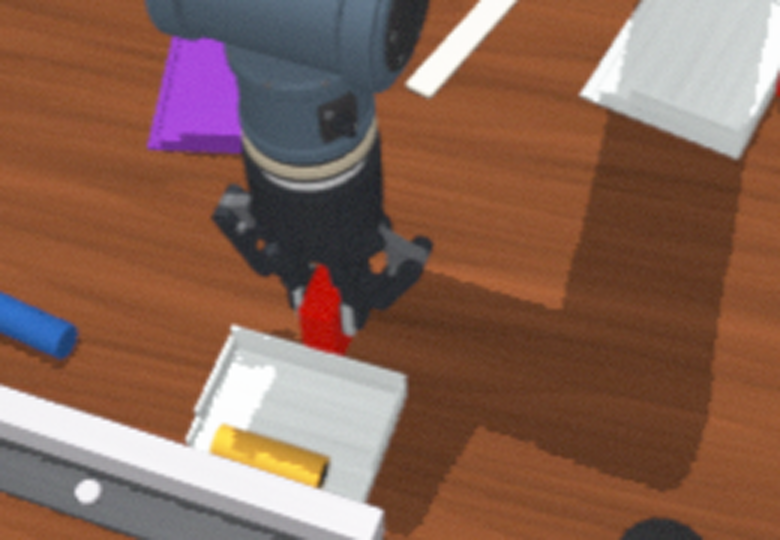

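View pics/w7.png

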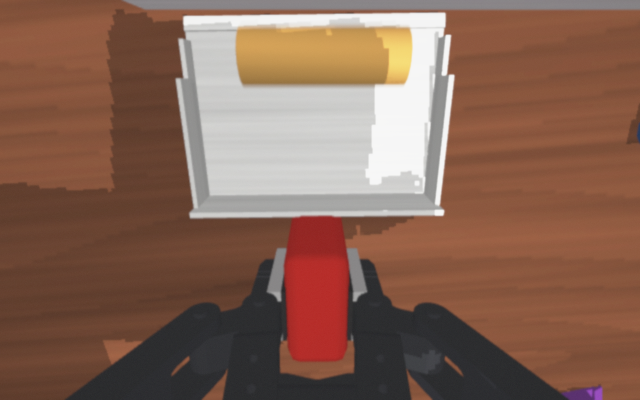

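The wrist view shows the rod inside the pan behind the lip (x 238–411, rows 28–85), and the front edge is about 5 mm short of the fence (rows 15 vs 10). Finishing the push until contact.

```bash
python3 -m inch '[0.2,-0.017,0,0, 0.2,-0.017,0,0, 0.15,-0.013,0,0, 0,0,0,0]'
python3 - <<'E'
from h import *
s=manip.sense();print(s["tcp_pos"],s["tool_rot"],s["force"],s["ft_torque"],s["finger_gap"])
p,d=optics.snapshot("wrist");cv2.imwrite("pics/w8.png",p[:,:,::-1])
E
```

```text
t: 9.5
tcp_pos: [0.5897, 0.0437, 0.0461]
tool_rot: [0.999, -0.042, -0.005, -0.0]
force: [-11.0, 0.8, 15.5]
finger_gap: 0.272
[0.58973489 0.04374208 0.04607624] [ 9.99093867e-01 -4.22239242e-02 -5.33217093e-03 -3.91588111e-04] [-10.98103767   0.79936772  15.52699309] [0.14472393 1.2513913  0.0370107 ] 0.2719146603415795
```

View pics/w8.png

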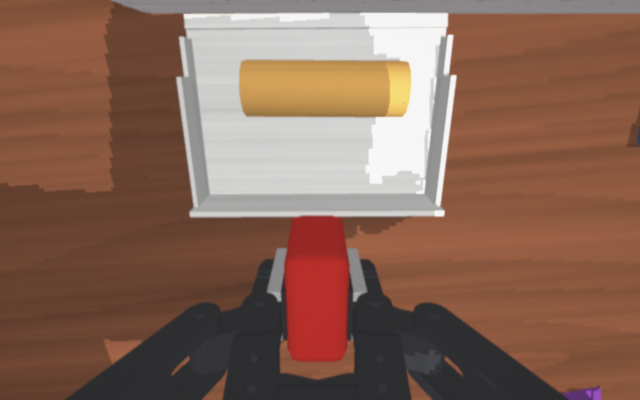

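The front edge is against the fence (white edge meets grey at row 14) and the rod has rolled fully into the pan. Backing off gently, then lifting.

```bash
python3 -m inch '[-0.2,0.017,0.05,0, -0.3,0.026,0.1,0, -0.4,0.034,0.2,0, -0.4,0.034,0.4,0, -0.3,0.026,0.7,0, -0.2,0.017,1,0, 0,0,1,0, 0,0,1.2,0, 0,0,1.2,0, 0,0,1.2,0, 0,0,1.2,0, 0,0,0.8,0, 0,0,0.4,0, 0,0,0,0]'
python3 - <<'E'
from h import *
s=manip.sense();print(s["tcp_pos"],s["tool_rot"],s["force"],s["ft_torque"],s["finger_gap"])
p,d=optics.snapshot("wrist");cv2.imwrite("pics/w9.png",p[:,:,::-1])
E
```

```text
t: 11.3
tcp_pos: [0.5768, 0.0437, 0.1402]
tool_rot: [0.999, -0.043, 0.0, 0.0]
force: [-0.5, -0.1, -5.4]
finger_gap: 0.273
[0.5768209  0.04371427 0.14015894] [ 9.99071044e-01 -4.30933548e-02  1.07280615e-04  1.94524990e-05] [-0.47208792 -0.1407534  -5.35457475] [0.03264605 0.12393802 0.00127743] 0.2734746270603688
```

View pics/w9.png

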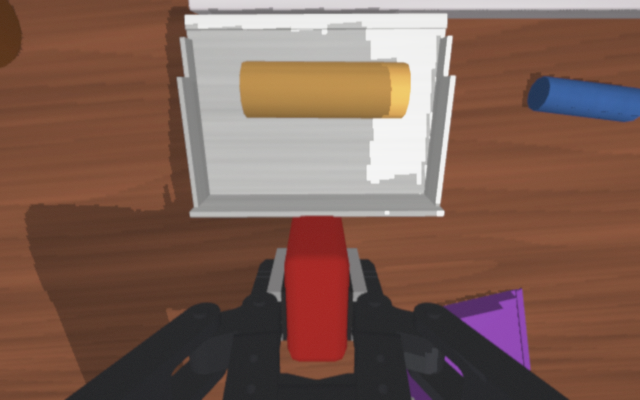

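Rod rides in the lifted pan (325,90), force about 5.4 N. Carrying it over the step.

```bash
python3 -m inch '[0,-0.8,0,0, -0.1,-1.4,0,0, -0.15,-2,0,0, -0.15,-2,0,0, -0.15,-2,0,0, -0.15,-2,0,0, -0.15,-2,0,0, -0.15,-2,0,0, -0.15,-2,0,0, -0.15,-2,0,0, -0.15,-2,0,0, -0.15,-2,0,0, -0.15,-2,0,0, -0.15,-2,0,0, -0.15,-2,0,0, -0.15,-2,0,0, -0.15,-2,0,0, -0.15,-2,0,0, -0.05,-1.7,0,0, 0,-1,0,0]'
python3 -m inch '[0,-0.2,0,0, 0,0,0,0, 0,0,0,0]'
python3 - <<'E'
from h import *
s=manip.sense();T=wristT(s);np.save("pics/w10T.npy",T);print(s["tcp_pos"],s["tool_rot"],s["force"],s["ft_torque"],s["finger_gap"])
p,d=optics.snapshot("wrist");cv2.imwrite("pics/w10.png",p[:,:,::-1]);np.save("pics/w10d.npy",d)
E
```

```text
t: 13.85
tcp_pos: [0.5513, -0.3266, 0.14]
tool_rot: [0.999, -0.043, 0.0, 0.0]
force: [0.5, 0.1, -4.4]
finger_gap: 0.275
t: 14.22
tcp_pos: [0.5512, -0.3264, 0.1399]
tool_rot: [0.999, -0.043, -0.0, -0.0]
force: [-0.2, -0.8, -3.7]
finger_gap: 0.273
[ 0.55124775 -0.32636217  0.13994357] [ 9.99087807e-01 -4.27010529e-02 -2.51570649e-04 -3.33157729e-04] [-0.18664126 -0.84712714 -3.70721982] [0.00466486 0.148731   0.07300088] 0.27343236793194464
```

View pics/w10.png

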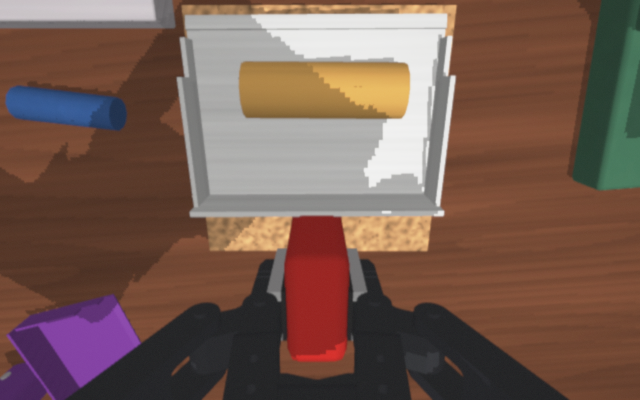

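Cork shows ahead (row 6, x 181–457) and behind (row 250, x 209–431) the pan; the rod is still in it. Measuring the step from these edges.

```bash
python3 - <<'E'
from h import *
p=cv2.imread("pics/w10.png");T=np.load("pics/w10T.npy");h=cv2.cvtColor(p,cv2.COLOR_BGR2HSV)
m=cv2.inRange(h,(10,60,140),(25,190,255))
m=cv2.morphologyEx(m,cv2.MORPH_CLOSE,np.ones((5,5)))
def fit(L):
    P=ray("wrist",L,.03,T)[:,:2].astype(np.float32);f=cv2.fitLine(P,cv2.DIST_HUBER,0,.0005,.001).ravel();return f[:2],f[2:],P
front=[(u,np.where(m[:14,u])[0][0]-.5) for u in range(190,450,6) if m[:14,u].any()]
rear=[(u,220+np.where(m[220:270,u])[0][-1]+.5) for u in list(range(215,262,4))+list(range(370,426,4)) if m[220:270,u].any()]
L=[];R=[]
for v in range(220,246,3):
    c=np.where(m[v,190:280])[0];L.append((190+c[0]-.5,v));c=np.where(m[v,360:460])[0];R.append((360+c[-1]+.5,v))
for v in range(7,12,2):
    c=np.where(m[v,170:250])[0]
    if len(c):L.append((170+c[0]-.5,v))
    c=np.where(m[v,400:480])[0]
    if len(c):R.append((400+c[-1]+.5,v))
print(front[::10],rear[::5],L,R)
res={}
for n,X in(("front",front),("rear",rear),("L",L),("R",R)):
    a,b,P=fit(X);res[n]=(a,b);a=a if abs(a[0])<.5 else a
    print(n,"dir",a,b,"yaw",np.arctan2(-a[0],a[1]) if abs(a[1])>.5 else np.arctan2(a[1],a[0]))
I=lambda A,B:np.linalg.solve(np.c_[A[0],-B[0]],B[1]-A[1])[0]*A[0]+A[1]
C=np.array([I(res[a],res[b]) for a,b in(("front","L"),("front","R"),("rear","R"),("rear","L"))]);print(C,C.mean(0),np.linalg.norm(np.diff(C[[0,1,2,3,0]],axis=0),axis=1))
c=C.mean(0);y=-.086;print("grip tgt",c-.043*np.array([np.cos(y),np.sin(y)]))
E
```

```text
[(190, np.float64(4.5)), (250, np.float64(12.5)), (310, np.float64(3.5)), (370, np.float64(4.5)), (430, np.float64(4.5))] [(215, np.float64(250.5)), (235, np.float64(251.5)), (255, np.float64(250.5)), (382, np.float64(251.5)), (402, np.float64(251.5)), (422, np.float64(251.5))] [(np.float64(206.5), 220), (np.float64(208.5), 223), (np.float64(208.5), 226), (np.float64(208.5), 229), (np.float64(207.5), 232), (np.float64(208.5), 235), (np.float64(208.5), 238), (np.float64(208.5), 241), (np.float64(209.5), 244), (np.float64(181.5), 7), (np.float64(181.5), 9), (np.float64(181.5), 11)] [(np.float64(431.5), 220), (np.float64(430.5), 223), (np.float64(430.5), 226), (np.float64(430.5), 229), (np.float64(429.5), 232), (np.float64(429.5), 235), (np.float64(429.5), 238), (np.float64(429.5), 241), (np.float64(428.5), 244), (np.float64(456.5), 7), (np.float64(456.5), 9), (np.float64(456.5), 11)]
front dir [0.08392377 0.9964722 ] [ 0.6781054  -0.33288956] yaw -0.0840226
rear dir [0.08538228 0.99634826] [ 0.50867516 -0.3251956 ] yaw -0.08548637
L dir [ 0.9967637  -0.08038758] [ 0.5766623  -0.24658495] yaw -0.08047442
R dir [ 0.9964984  -0.08361207] [ 0.56371903 -0.41469106] yaw -0.0837098
[[ 0.68464065 -0.25529325]
 [ 0.6704617  -0.4236474 ]
 [ 0.5014535  -0.40946662]
 [ 0.5158321  -0.24167909]] [ 0.593097  -0.3325216] [0.16895019 0.16960208 0.1684025  0.16935661]
grip tgt [ 0.55025589 -0.32882814]
```

```bash
python3 -m inch '[-0.05,-0.17,-0.5,0, 0,0,-1,0, 0,0,-1,0, 0,0,-1,0, 0,0,-1,0, 0,0,-0.8,0, 0,0,-0.5,0, 0,0,-0.3,0, 0,0,-0.2,0, 0,0,0,0]'
python3 - <<'E'
from h import *
s=manip.sense();print(s["tcp_pos"],s["tool_rot"],s["force"],s["ft_torque"],s["finger_gap"])
E
```

```text
t: 15.52
tcp_pos: [0.5509, -0.329, 0.0771]
tool_rot: [0.999, -0.043, 0.0, 0.0]
force: [-1.0, -0.5, -4.8]
finger_gap: 0.274
[ 0.55086263 -0.32897531  0.07712563] [ 9.99072644e-01 -4.30562749e-02  7.81742266e-05  5.67745766e-05] [-1.01749221 -0.53325399 -4.77369214] [ 0.04157707  0.17338919 -0.01677464] 0.2736282527027776
```

```bash
python3 -m inch '[0,0,-0.06,0, 0,0,-0.06,0, 0,0,0,0]'
python3 - <<'E'
from h import *
s=manip.sense();T=wristT(s);print(s["tcp_pos"],s["tool_rot"],s["force"],s["ft_torque"],s["finger_gap"])
p,d=optics.snapshot("wrist");cv2.imwrite("pics/w11.png",p[:,:,::-1]);np.save("pics/w11T.npy",T)
E
```

```text
t: 15.9
tcp_pos: [0.5509, -0.3291, 0.0762]
tool_rot: [0.999, -0.043, 0.0, 0.0]
force: [-0.5, -0.1, -2.3]
finger_gap: 0.273
[ 0.5509435  -0.32906315  0.07622709] [ 9.99071460e-01 -4.30829766e-02  2.13663555e-04  1.70139461e-04] [-0.50225142 -0.1022773  -2.33713671] [ 0.09957985  0.23939435 -0.02471129] 0.27264149242759583
```

View pics/w11.png

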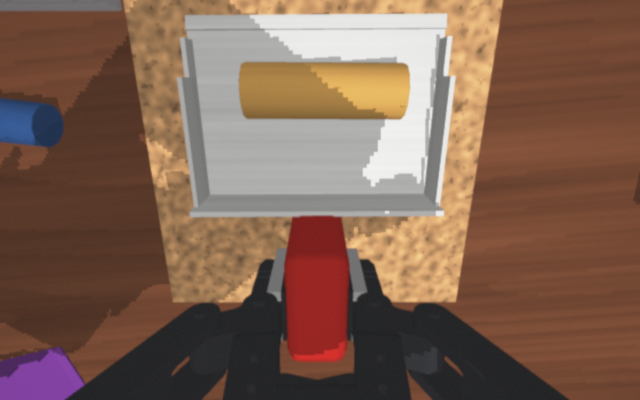

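The scoop is touching down on the cork with even margins (28 and 27 px at row 213). Settling 1 mm further, then letting go.

```bash
python3 -m inch '[0,0,-0.05,0, 0,0,-0.05,0, 0,0,0,0]' && python3 -m inch '[0,0,0,0, 0,0,0,0, 0,0,0,0, 0,0,0,0]' 60
python3 - <<'E'
from h import *
s=manip.sense();T=wristT(s);print(s["tcp_pos"],s["tool_rot"],s["force"],s["ft_torque"],s["finger_gap"])
p,d=optics.snapshot("wrist");cv2.imwrite("pics/w12.png",p[:,:,::-1]);np.save("pics/w12T.npy",T)
E
```

```text
t: 16.32
tcp_pos: [0.551, -0.3291, 0.0762]
tool_rot: [0.999, -0.043, 0.0, 0.0]
force: [-1.7, 1.4, 5.3]
finger_gap: 0.272
t: 16.82
tcp_pos: [0.5508, -0.329, 0.0747]
tool_rot: [0.999, -0.043, 0.0, 0.0]
force: [-0.7, 0.5, -0.0]
finger_gap: 0.601
[ 0.55084285 -0.32901556  0.07469899] [ 9.99069982e-01 -4.31180583e-02  5.24234175e-05  1.93918502e-05] [-0.67924236  0.52520395 -0.01345608] [-0.00594727  0.02019539  0.02813939] 0.6005457707411407
```

View pics/w12.png

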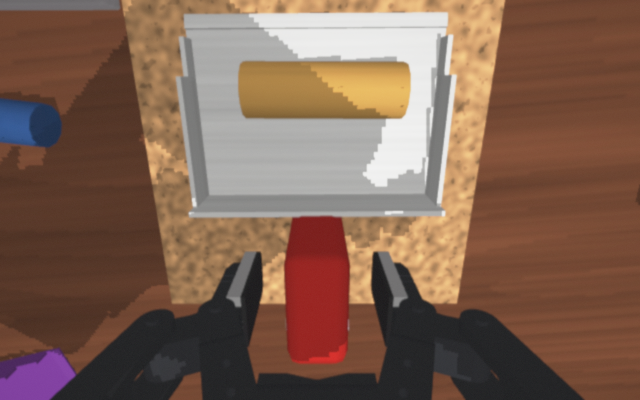

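Released with even clearance on both sides of the handle. Lifting straight up, then checking.

```bash
python3 -m inch '[0,0,0.6,0, 0,0,1.2,0, 0,0,2,0, 0,0,2.5,0, 0,0,2.5,0, 0,0,2.5,0, 0,0,2.5,0, -1,0,2,0, -2,0,1,0, -2,0,0,0, 0,0,0,0, 0,0,0,0]'
python3 - <<'E'
from h import *
s=manip.sense();T=wristT(s);print(s["t"],s["tcp_pos"],s["force"])
p,d=optics.snapshot("wrist");cv2.imwrite("pics/w13.png",p[:,:,::-1]);np.save("pics/w13T.npy",T);np.save("pics/w13d.npy",d)
p,d=optics.snapshot("scene");cv2.imwrite("pics/sc13.png",p[:,:,::-1])
E
```

```text
t: 18.38
tcp_pos: [0.5005, -0.329, 0.2427]
tool_rot: [0.999, -0.043, -0.0, -0.0]
force: [0.3, -0.1, -0.3]
finger_gap: 0.601
18.375 [ 0.50053256 -0.32902567  0.24269192] [ 0.32190241 -0.12989321 -0.32285949]
```

View pics/w13.png

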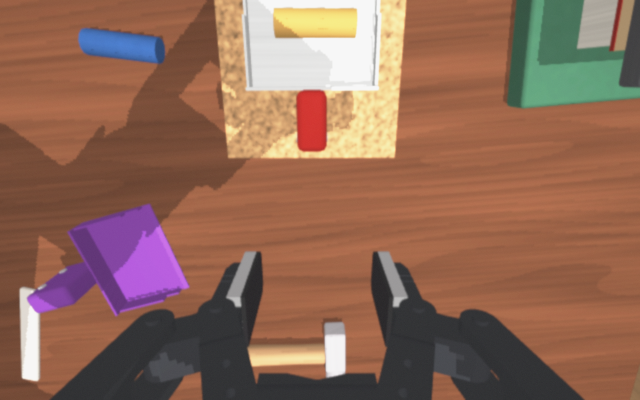

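View pics/sc13.png

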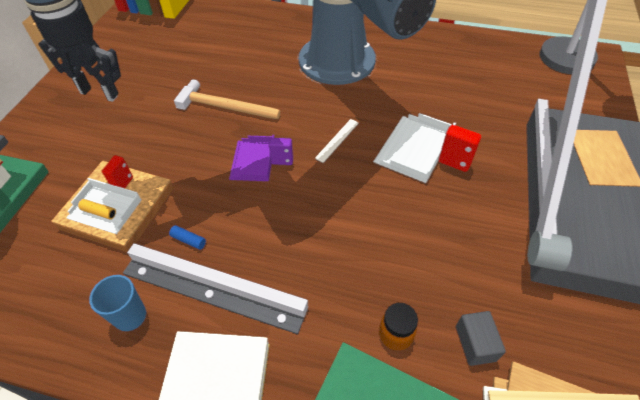

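```bash
python3 - <<'E'
from h import *
T=np.load("pics/w13T.npy")
a=ray("wrist",[[229,158],[396,158]],.03,T)[:,:2];b=ray("wrist",[[246,90],[379,89]],.05,T)[:,:2]
print(a,b);e=np.array([np.cos(-.086),np.sin(-.086)]);n=np.array([-e[1],e[0]])
print("rear-wall minus cork edge, x':",(b-a)@e,"y' margins",(b-a)@n, "yaw wall",np.arctan2(*( (b[0]-b[1])*[-1,1])))
h0=cv2.imread("pics/top0.png")
p,d=optics.snapshot("top");cv2.imwrite("pics/top14.png",p[:,:,::-1])
for k,st,c in blobs(p,105,120,150):
    if 380<c[0]<450 and 120<c[1]<170: print("wood",c,"was 419.1 144.5")
h=cv2.cvtColor(p,cv2.COLOR_RGB2HSV);m=(h[...,1]<60)&(h[...,2]>150);m[:120]=0;m[200:]=0;m[:,:455]=0;m[:,:455]=0;m[:,525:]=0
r=cv2.minAreaRect(np.argwhere(m)[:,::-1].astype(np.float32));print(r,ray("top",[r[0]],.05))
cv2.imwrite("pics/top14c.png",cv2.resize(p[100:220,380:560,::-1],None,fx=4,fy=4,interpolation=cv2.INTER_CUBIC))
E
```

```text
[[ 0.51627738 -0.24222423]
 [ 0.50177993 -0.41083744]] [[ 0.58022137 -0.27351243]
 [ 0.57088242 -0.39195978]]
rear-wall minus cork edge, x': [0.06639514 0.06722563] y' margins [-0.02568016  0.02474338] yaw wall -0.0786819458091051
wood [418.95522388 144.45771144] was 419.1 144.5
((492.4234924316406, 147.49411010742188), (49.39254379272461, 32.979496002197266), 4.39870548248291) [[ 0.61542015 -0.3318951   0.05      ]]
```

View pics/top14c.png

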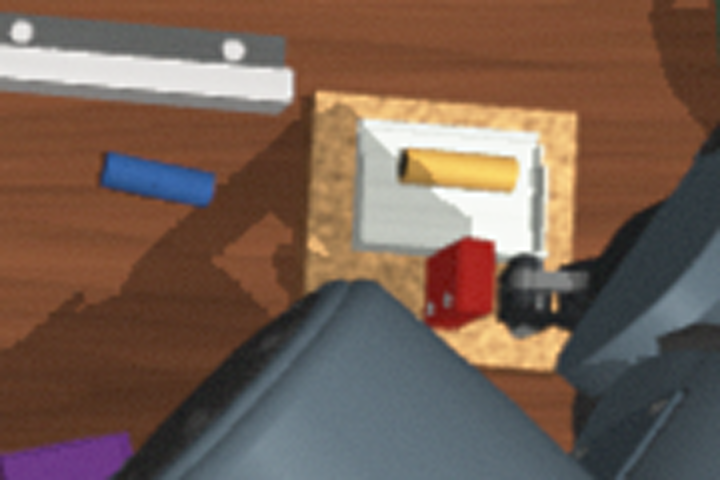

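The scoop sits central: side margins are 25.7 and 24.7 mm, and it is square to within about 0.01 rad. The rod is in the pan and the wood rod hasn't moved. The gripper is well clear, so I'm handing in.

```bash
python3 -c "
from station import job
print(job.sign_off())"
```

```text
the job is handed in; nothing more can be done
None
```

The scoop is standing on the cork step with the brass rod in its pan, and I handed the job in at about 18.5 s. I gripped the smaller red-handled scoop by its handle and slid it square to the fence. Pushing under the brass rod until the front edge met the fence rolled the rod into the pan. Then I lifted it clear, set it down on the step with the handle towards the robot, let go and withdrew upward.

**Last checks:**
- **Position:** the side margins were 25.7 and 24.7 mm. The rear wall was about 67 mm from the step's rear edge, where 66–68 mm was expected. The yaw was within about 0.01 rad of the fence.
- **Rods:** the brass rod was in the pan in all three camera views, and the gripper never touched it. The wood rod's position was unchanged to within about 0.2 px.
- **Forces:** the wrist readings I took peaked at about 20 N.

**Disagreement:** the scoop met the fence about 2–3 mm earlier than the top-camera fence fit predicted. I therefore placed it mainly by the step edges measured with the wrist camera, which agreed with the top view to about 2 mm.

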